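# Put the two files away in the bench cupboard's door pockets

## Task

Put the two wooden-handled files away: open the cupboard door wide, take the files out of the wooden bench block and stand them upright, handle up, in the two pockets on the inside of the door, one file in each pocket and fully down. Then swing the door fully shut without slamming it. Leave the T-handled key in the block and everything else where it is.

Things in the scene. Friction and masses are not known exactly. Their poses are not given: they have to be found in the camera images.
- cupboard: Green sheet-steel cupboard, fixed on the bench, 220 wide (y), 200 deep (x), 237 mm high; its place and yaw vary. The door is its whole front (-x side). Origin: centre of its underside, with the door included in the depth. Two tins are fixed at the back of its floor.
- door (a joint): Hinge of the cupboard's door, rad: 0 fully shut, grows as the door swings open towards the robot, at most 1.9. Upright hinge at the door's left edge as the robot sees it (+y); stiff enough that the door stays where it is left. The door is 214 wide, 15 thick, top at z = 232 mm, and carries the handle and the pockets.
- door_hinge (a point): A point on the hinge axis in the door's outer face, at z = 195 mm. Its frame turns with the door: -y runs along the door from the hinge to the free edge, +x through the door to its inner face, z up.
- door_handle (a point): Middle of the door's handle: an upright round steel bar 11 mm in diameter and 60 mm long (71 with its round ends), standing 35 mm off the door's outer face on two stubs, 190 mm from the hinge; this point is at z = 195 mm, the bar's top at 230 mm. Axes as door_hinge.
- pocket_a (a point): Centre of the inner floor of the door pocket nearer the hinge (60 mm from it), at z = 40 mm. The two pockets are square open-topped steel boxes on the door's inner face, 36 x 36 mm inside, walls 3 mm, rim at z = 121 mm (81 mm deep), centre 21 mm off that face. Axes as door_hinge.
- pocket_b (a point): Centre of the inner floor of the other, identical door pocket, 145 mm from the hinge (nearer the free edge). Axes as door_hinge.
- block: Fixed wooden bench block, 190 x 70 x 70 mm, with three square holes 18 mm wide and 58 mm deep in a row along its x axis at -60, 0, +60 mm. The files and the T-handled key start upright in them, in any order. Origin: centre of its underside; z up.
- file_flat: Flat file, 175 mm long, about 120 g: steel blade 14 x 8 mm and 92 mm long, with a brass collar, then a round dark wooden handle 85 mm long, 25 mm thick from 125 to 166 mm above the foot, tapering towards the blade. Origin: middle of the blade's foot; z runs from the foot to the handle's top. It starts handle up, foot at z = 12 mm.
- file_round: Round file, the same handle and length, with a round blade 11 mm in diameter. Origin and axes as file_flat.
- tkey: T-handled key, all steel: 13 mm round shaft 174 mm high with a crossbar 12 mm thick and 92 mm long along its y axis at its top. Stands in the third hole of the block and stays there. Origin: middle of its foot.
- mallet: Wooden mallet lying on the bench at the left, head 70 x 110 x 60 mm, handle 190 mm. Not needed. Origin: on the bench under its handle, 60 mm from the head's centre.
- offcut: Strip of plywood, 160 x 45 x 22 mm, lying on the bench at the left. Not needed. Origin: centre of its underside.
- square: Try square lying on the bench at the right, wooden stock 100 mm, steel blade 150 mm. Not needed. Origin: under the middle of its stock.

How it is judged:
By the outcome, as a careful person would: the job done as asked, in the order asked, and still so for the second after the job is handed in, with the robot touching nothing.
It also fails if it takes over 72 s, if anything falls off the work surface, if the arm or the gripper's body presses on something with over 40 N, if the wrist force passes 120 N, or if a joint passes its speed limit or range.

## Robot

A 6-joint arm with a two-finger parallel gripper is mounted at the origin on the work surface. World frame = base frame: x ahead of the robot, y to its left, z up, the work surface at z = 0. Lengths are in mm, angles in rad, forces in N, time in s.
With the tool pointing down it reaches from about 350 to 775 mm from the base axis. Payload 5.5 kg.
Tool frame: the origin (TCP) lies between the finger pads; the fingertips stand 19 mm ahead of it and the grasp point (between the pads) is the TCP; z points along the fingers, y is the line along which they close (so a half turn about z gives the same grasp; the last joint's range is limited). The gripper opens to 85 mm and grips with 20 to 120 N. Pads are 22 mm wide; open, the fingers measure 114 mm over their backs; the gripper's body (76 mm by 85 mm) begins 54 mm behind the grasp point. The pads swing forward as they close: fully open they stand 13 mm farther back than shut.
Start: joints at [1.039, 0.313, 0.046, 1.304, 0, 1.431], TCP at [219.592, 531.459, 250.323] pointing down, gripper open.
Joint ranges: [-2.76, 2.76], [-0.86, 1.69], [-1.03, 1.26], [-2.2, 2.34], [-1.47, 1.5], [-3.14, 3.14]. Speed limits (rad/s): [2.57, 2.57, 3.14, 3.14, 3.14, 3.14].

## Interface

Orientations are given as a unit quaternion [w, x, y, z].
In Python, from plant import bot gives the robot as it stands. The module is installed in compiled form; this text tells all that it offers.
- The arm moves only by the tool play_rows, never from a script. Its argument "deltas" is a list of rows, each a list of 7 numbers: the closure, from 0 (fully open) to 1 (shut), then the shift along the tool's x, y, z in mm, then the turn, a rotation vector about the tool's x, y, z in rad. A call has 1 to 20 rows; each row is the pose to reach, as a shift and turn from the pose commanded when the call began, along the tool's axes at that moment; what a row does not reach only later rows make up. A row lasts 1/8 s, in which the tool goes at most 62.5 mm and 10.7 degrees, less where a joint would pass 70% of its speed; a pose out of reach is approached as far as the arm can. A call with a gripper value outside its range is refused whole. The fingers move at their own pace and stop on an object; "force" is the grip in N (left out, the last holds). Time passes only in rows, so rows that repeat a pose let the fingers close. It gives the time, the measured TCP pose, the force, the opening and the grip force at its end, in the units of the state.
- bot.sense(): the state, without advancing time (a new reading comes with each control period).
- bot.snapshot(name): name is "scene" or "top" or "wrist"; returns a dict with "img" (420x560x3 uint8, blue, green, red), "fx", "fy", "cx", "cy" (pixels), "distortion" ([k1, k2, p1, p2, k3] as OpenCV has them; the pictures are not rectified), "view" (4x4, takes a point from world to camera coordinates). Camera axes: x right, y down, z forward; pixel columns grow to the right and rows downward; lengths in mm; the calibration is good to about 2 mm. A picture is of the moment at which its call begins. There is no depth.
- bot.finish_job(): hands the job in; it is judged then, once.
The state is a dict: "clock": time; "joint_pos": joint angles; "qd": joint speeds; "joint_efforts": joint torques, N m; "eef_pos": TCP position; "ee_rot": TCP orientation; "contact_force": force on the tool from outside, world axes, zero at the start; "ft_torque": the same for the moment, N m; "finger_gap": finger opening in mm; "finger_force": force on a finger pad.
Only numpy, scipy, OpenCV 4.12 (cv2) and the standard library are available. Lean on these libraries where they do the work, as an engineer would, in place of code of your own. Each camera call takes 0.05 s, during which the arm holds its last target. There are 200 camera calls.

## Working session

There is one attempt and no reset: what is moved stays moved. The work goes in short steps, Python scripts to look and compute and a tool call to move; the robot and the scene stay as the last step left them, time stands still between calls to the robot, and variables do not carry over. Pictures are saved under pics/ and viewed, at most 10 in all, crops included, and the job is handed in when it is done.

Besides the shell and the picture viewer there is one more tool, called by a JSON object that holds its "name" and its "arguments". play_rows: Moves the arm, as the interface text tells. Its arguments: {"type":"object","properties":{"deltas":{"type":"array"},"force":{"type":"number"}},"required":["deltas"]}

```bash
mkdir -p pics
python3 - <<'E'
from plant import bot
import cv2,numpy as np,pickle
s=bot.sense();print(s)
d={}
for n in("scene","top","wrist"):
    d[n]=bot.snapshot(n);cv2.imwrite(f"pics/{n}0.png",d[n]["img"])
    print(n,d[n]["fx"],d[n]["cx"],d[n]["distortion"],np.round(d[n]["view"],3).tolist())
pickle.dump(d,open("p0.pkl","wb"))
E
```

```text
{'clock': 0.0, 'joint_pos': array([1.03938926e+00, 3.14029278e-01, 4.50088491e-02, 1.30359943e+00,
       3.38809816e-06, 1.43118415e+00]), 'qd': array([-0.00087349, -0.00105295,  0.00061278, -0.00060929, -0.00027013,
       -0.00089991]), 'joint_efforts': array([-2.72977588e-03, -4.80629396e+01,  2.98530596e+01,  1.94814656e-02,
       -2.09617524e-04, -3.31734896e-05]), 'eef_pos': array([219.3407401 , 531.02151164, 249.40462202]), 'ee_rot': array([-3.01798289e-04,  1.94646812e-01,  9.80872972e-01, -8.60368735e-04]), 'contact_force': array([-1.1933969 ,  0.12696245,  1.05715566]), 'ft_torque': array([-0.0393477 , -0.01901062, -0.00212624]), 'finger_force': 0.0, 'finger_gap': 85.12173141614186}
scene 512.0883891308213 280.20372384463224 [-0.10471003  0.          0.          0.          0.        ] [[-0.909, 0.417, 0.013, 549.291], [0.311, 0.696, -0.647, -92.075], [-0.279, -0.584, -0.762, 1583.309], [0.0, 0.0, 0.0, 1.0]]
top 380.89266538166396 283.694482093295 [-4.96835581e-05  0.00000000e+00  0.00000000e+00  0.00000000e+00
  0.00000000e+00] [[-0.006, -1.0, -0.0, -21.622], [-0.99, 0.006, -0.143, 619.701], [0.143, -0.0, -0.99, 1139.134], [0.0, 0.0, 0.0, 1.0]]
wrist 327.4493552412342 279.78034187336533 [-0.05834857  0.          0.          0.          0.        ] [[0.382, 0.924, -0.002, -574.053], [0.879, -0.363, 0.311, -39.627], [0.287, -0.12, -0.95, 380.119], [0.0, 0.0, 0.0, 1.0]]
```

View pics/scene0.png

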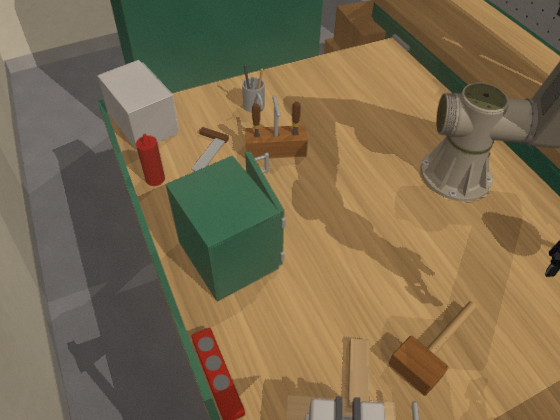

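View pics/top0.png

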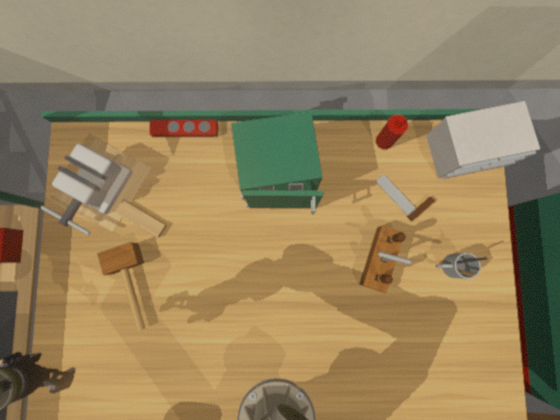

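Run:
```python
import cv2,numpy as np
t=cv2.imread("pics/top0.png")[100:300,225:445];s=cv2.imread("pics/scene0.png")[80:300,160:320]
a=cv2.resize(t,None,fx=2.1,fy=2.1,interpolation=cv2.INTER_CUBIC);b=cv2.resize(s,None,fx=2.1,fy=2.1,interpolation=cv2.INTER_CUBIC)
o=np.zeros((470,800,3),np.uint8);o[:a.shape[0],:a.shape[1]]=a;o[:b.shape[0],462:462+b.shape[1]]=b
cv2.imwrite("pics/z0.png",o)
```

```text
(no output)
```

View pics/z0.png

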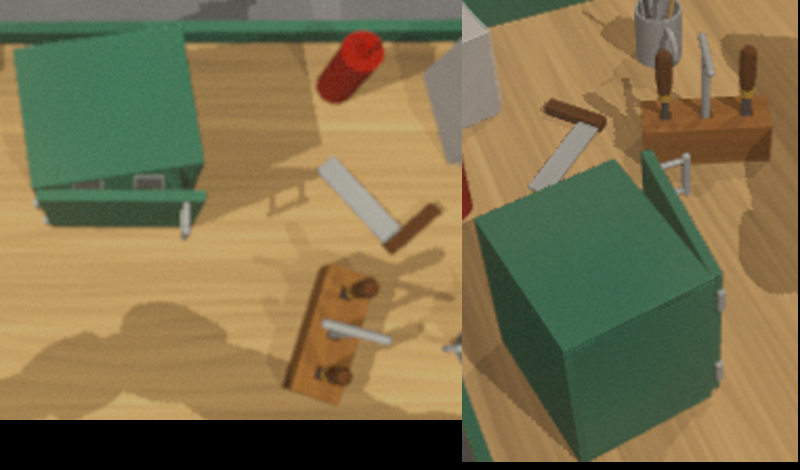

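```bash
cat > h.py <<'E'
import cv2,numpy as np
from scipy.spatial.transform import Rotation as R
def ray(s,p):
    K=np.array([[s["fx"],0,s["cx"]],[0,s["fy"],s["cy"]],[0,0,1]])
    q=cv2.undistortPoints(np.array(p,float).reshape(1,1,2),K,np.array(s["distortion"],float)).ravel()
    V=np.array(s["view"]);d=V[:3,:3].T@np.array([q[0],q[1],1.]);return -V[:3,:3].T@V[:3,3],d/np.linalg.norm(d)
def plane(s,p,z):
    c,d=ray(s,p);return c+d*(z-c[2])/d[2]
def tri(*sp):
    A=0;b=0;L=[ray(s,p) for s,p in sp]
    for c,d in L:
        M=np.eye(3)-np.outer(d,d);A=A+M;b=b+M@c
    x=np.linalg.solve(A,b);return x,max(np.linalg.norm(np.cross(d,x-c)) for c,d in L)
def pix(s,X):
    V=np.array(s["view"]);K=np.array([[s["fx"],0,s["cx"]],[0,s["fy"],s["cy"]],[0,0,1]])
    return cv2.projectPoints(np.array(X,float).reshape(-1,1,3),cv2.Rodrigues(V[:3,:3])[0],V[:3,3],K,np.array(s["distortion"],float))[0].reshape(-1,2)
def rot(st): w=st["ee_rot"];return R.from_quat([w[1],w[2],w[3],w[0]])
def go(st,X,yaw):
    """tool-frame shift and rotvec to TCP X, tool down with tool y along world yaw"""
    r=rot(st);y=np.array([np.cos(yaw),np.sin(yaw),0]);best=None
    for sg in(1,-1):
        z=np.array([0,0,-1.]);yy=sg*y;T=R.from_matrix(np.c_[np.cross(yy,z),yy,z]);v=(r.inv()*T).as_rotvec()
        if best is None or np.linalg.norm(v)<np.linalg.norm(best):best=v
    return np.round(r.inv().apply(np.array(X)-st["eef_pos"]),1),np.round(best,3)
E
python3 - <<'E'
from h import *
import pickle
d=pickle.load(open("p0.pkl","rb"));t,s=d["top"],d["scene"]
T=lambda u,v:(225+u/2.1,100+v/2.1);S=lambda u,v:(160+(u-462)/2.1,80+v/2.1)
for n,a,b in[("hi-x file top",(367,287),(664,54)),("low-x file top",(340,375),(749,50)),("handle top",(186,206),(686,157)),("block c -x+y... ",(288,387),(770,160))]:
    print(n,tri((t,T(*a)),(s,S(*b))))
print("door top L/R out",plane(t,T(40,200),232),plane(t,T(206,203),232), plane(t,T(206,193),232))
for c in[(324,262),(372,280),(338,405),(290,388)]:print("blk",plane(t,T(*c),70))
for c in[(15,50),(185,28),(203,163),(33,187)]:print("cup",plane(t,T(*c),237))
for n in d:
    V=d[n]["view"];print(n,-V[:3,:3].T@V[:3,3],V[2,:3])
# wrist cam in tool frame
import numpy as np
q=[-3.01798289e-04,1.94646812e-01,9.80872972e-01,-8.60368735e-04];r=R.from_quat(q[1:]+q[:1])
V=d["wrist"]["view"];print(r.inv().apply(-V[:3,:3].T@V[:3,3]-[219.3,531.,249.4]),r.inv().apply(V[:3,:3]))
E
```

```text
hi-x file top (array([ 527.89496852, -338.96871376,  186.80961513]), np.float64(0.8383740630764178))
low-x file top (array([ 416.21562982, -298.86230643,  187.40633049]), np.float64(0.44318145661118236))
handle top (array([614.24981685, -95.98227246, 242.10851907]), np.float64(12.144591944415978))
block c -x+y...  (array([ 389.33437715, -271.05125887,  -12.7609967 ]), np.float64(2.799254940907565))
door top L/R out [635.01537134  78.72416415 232.        ] [ 629.9939587 -128.7225952  232.       ] [ 642.70808775 -128.98363     232.        ]
blk [ 572.2272113 -313.9714092   70.       ]
blk [ 545.8693145 -381.7697382   70.       ]
blk [ 370.39610689 -325.23729286   70.        ]
blk [ 394.23652563 -258.69464741   70.        ]
cup [829.21834139 111.93249273 237.        ]
cup [ 857.44084398 -105.92060555  237.        ]
cup [ 679.98023885 -125.48178032  237.        ]
cup [650.60543135  87.07603287 237.        ]
scene [ 969.8615645   759.21442137 1140.18675713] [-0.27927725 -0.58384965 -0.76231477]
top [ 450.79954073  -24.62724212 1215.85183455] [ 1.42593592e-01 -4.98760296e-04 -9.89781197e-01]
wrist [145.17345237 561.873989   372.58620048] [ 0.28673134 -0.12036901 -0.95041909]
[ 8.03304601e+01  7.07908218e-03 -1.23165764e+02] [[-2.88114308e-04  9.99999957e-01 -4.74543997e-05]
 [-9.50340687e-01 -2.88575109e-04 -3.11211336e-01]
 [-3.11211337e-01 -4.45665919e-05  9.50340729e-01]]
```

Run:
```python
from h import *
from plant import bot
print(go(bot.sense(),[580,-110,310],np.pi/2-0.02))
```

```text
(array([-578.1, -454.9,  -59.9]), array([-0.001, -0.   , -0.372]))
```

{"name": "play_rows", "arguments": {"deltas": [[0,0,0,-50,0,0,0],[0,-578,-455,-60,0,0,-0.372],[0,-578,-455,-60,0,0,-0.372],[0,-578,-455,-60,0,0,-0.372],[0,-578,-455,-60,0,0,-0.372],[0,-578,-455,-60,0,0,-0.372],[0,-578,-455,-60,0,0,-0.372],[0,-578,-455,-60,0,0,-0.372],[0,-578,-455,-60,0,0,-0.372],[0,-578,-455,-60,0,0,-0.372],[0,-578,-455,-60,0,0,-0.372],[0,-578,-455,-60,0,0,-0.372],[0,-578,-455,-60,0,0,-0.372],[0,-578,-455,-60,0,0,-0.372],[0,-578,-455,-60,0,0,-0.372],[0,-578,-455,-60,0,0,-0.372]]}}

```text
clock: 2.15
eef_pos: [579.5, -108.6, 310.6]
ee_rot: [-0.0, 0.009, 1.0, 0.0]
contact_force: [-0.3, 0.6, -0.4]
finger_gap: 85.4
finger_force: 0.0
```

Run:
```python
from h import *
from plant import bot
import pickle
w=bot.snapshot("wrist");s=bot.sense();print(s["clock"],s["eef_pos"],rot(s).apply([0,1,0]),s["contact_force"])
pickle.dump(w,open("w1.pkl","wb"));cv2.imwrite("pics/w1.png",w["img"])
```

```text
2.2 [ 579.55610281 -108.49282885  310.71093602] [1.81917098e-02 9.99834511e-01 1.07787719e-04] [-0.45302629  0.9164972   0.64738831]
```

View pics/w1.png

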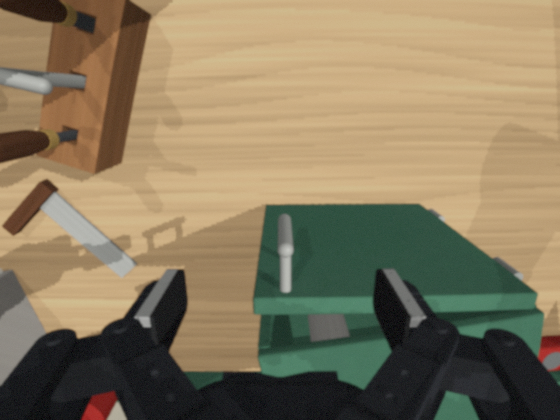

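Run:
```python
from h import *
import pickle
w=pickle.load(open("w1.pkl","rb"))
for n,p,z in[("bar top",(286,247),228),("bar bot",(285,216),162),("free out",(255,299),232),("free in",(254,312),232),("hinge out",(520,291),232),("hinge in",(536,304),232),("free bottom out",(266,206),5)]:print(n,plane(w,p,z))
g=cv2.cvtColor(w["img"],cv2.COLOR_BGR2HSV)
for v in(225,235,245,255,265,280):
    r=g[v,262:312];i=np.where(r[:,1]<70)[0]+262;print(v,i.min() if len(i) else 0,i.max() if len(i) else 0)
for u in(300,350,420,460,500):print(u,[tuple(w["img"][v,u]) for v in range(284,316,3)])
```

```text
bar top [ 595.00228789 -104.44841328  228.        ]
bar bot [ 595.82536686 -104.14577215  162.        ]
free out [ 633.66525346 -127.21784529  232.        ]
free in [ 644.72459777 -128.44138375  232.        ]
hinge out [633.07877744  67.69858183 232.        ]
hinge in [645.17212227  83.59402589 232.        ]
free bottom out [ 636.5981982  -128.44207474    5.        ]
225 263 291
235 262 293
245 277 294
255 279 292
265 279 292
280 279 292
300 [(np.uint8(66), np.uint8(83), np.uint8(53)), (np.uint8(68), np.uint8(85), np.uint8(52)), (np.uint8(67), np.uint8(83), np.uint8(51)), (np.uint8(66), np.uint8(82), np.uint8(51)), (np.uint8(75), np.uint8(94), np.uint8(60)), (np.uint8(104), np.uint8(130), np.uint8(82)), (np.uint8(109), np.uint8(134), np.uint8(85)), (np.uint8(99), np.uint8(124), np.uint8(79)), (np.uint8(98), np.uint8(122), np.uint8(78)), (np.uint8(99), np.uint8(123), np.uint8(79)), (np.uint8(84), np.uint8(104), np.uint8(65))]
350 [(np.uint8(66), np.uint8(81), np.uint8(50)), (np.uint8(69), np.uint8(84), np.uint8(54)), (np.uint8(66), np.uint8(81), np.uint8(50)), (np.uint8(65), np.uint8(
[... 1128 characters left out ...]
t8(132), np.uint8(84)), (np.uint8(107), np.uint8(132), np.uint8(84)), (np.uint8(109), np.uint8(133), np.uint8(86)), (np.uint8(78), np.uint8(98), np.uint8(58)), (np.uint8(45), np.uint8(54), np.uint8(34))]
500 [(np.uint8(63), np.uint8(78), np.uint8(49)), (np.uint8(62), np.uint8(79), np.uint8(47)), (np.uint8(64), np.uint8(77), np.uint8(45)), (np.uint8(82), np.uint8(101), np.uint8(63)), (np.uint8(101), np.uint8(126), np.uint8(78)), (np.uint8(101), np.uint8(125), np.uint8(80)), (np.uint8(95), np.uint8(119), np.uint8(72)), (np.uint8(94), np.uint8(116), np.uint8(72)), (np.uint8(93), np.uint8(115), np.uint8(71)), (np.uint8(47), np.uint8(59), np.uint8(29)), (np.uint8(56), np.uint8(68), np.uint8(45))]
```

{"name": "play_rows", "arguments": {"deltas": [[0,-15.7,4.5,30,0,0,-0.018],[0,-15.7,4.5,65,0,0,-0.018],[0,-15.7,4.5,100,0,0,-0.018],[0,-15.7,4.5,100,0,0,-0.018],[1,-15.7,4.5,100,0,0,-0.018],[1,-15.7,4.5,100,0,0,-0.018],[1,-15.7,4.5,100,0,0,-0.018],[1,-15.7,4.5,100,0,0,-0.018],[1,-15.7,4.5,100,0,0,-0.018],[1,-15.7,4.5,100,0,0,-0.018]], "force": 80}}

```text
clock: 3.45
eef_pos: [596.3, -105.2, 211.1]
ee_rot: [0.001, 0.001, 1.0, 0.0]
contact_force: [0.4, 3.2, 5.7]
finger_gap: 8.9
finger_force: 78.2
```

Run:
```python
import numpy as np
for f in [.04,.11,.2,.3,.4,.5,.6,.7,.8,.9,1.0,1.1,1.2,1.3,1.4,1.48,1.54,1.57]:
    c,s=np.cos(f),np.sin(f);x=-34.5*c-191*s;y=34.5*s-191*c
    print([1,round(-(x+34.5),1),round(y+191,1),0,0,0,f],end=",")
```

```text
[1, np.float64(7.6), np.float64(1.5), 0, 0, 0, 0.04],[1, np.float64(20.8), np.float64(4.9), 0, 0, 0, 0.11],[1, np.float64(37.3), np.float64(10.7), 0, 0, 0, 0.2],[1, np.float64(54.9), np.float64(18.7), 0, 0, 0, 0.3],[1, np.float64(71.7), np.float64(28.5), 0, 0, 0, 0.4],[1, np.float64(87.3), np.float64(39.9), 0, 0, 0, 0.5],[1, np.float64(101.8), np.float64(52.8), 0, 0, 0, 0.6],[1, np.float64(114.9), np.float64(67.1), 0, 0, 0, 0.7],[1, np.float64(126.6), np.float64(82.7), 0, 0, 0, 0.8],[1, np.float64(136.6), np.float64(99.3), 0, 0, 0, 0.9],[1, np.float64(144.9), np.float64(116.8), 0, 0, 0, 1.0],[1, np.float64(151.4), np.float64(135.1), 0, 0, 0, 1.1],[1, np.float64(156.0), np.float64(153.9), 0, 0, 0, 1.2],[1, np.float64(158.8), np.float64(173.2), 0, 0, 0, 1.3],[1, np.float64(159.6), np.float64(192.5), 0, 0, 0, 1.4],[1, np.float64(158.8), np.float64(208.0), 0, 0, 0, 1.48],[1, np.float64(157.5), np.float64(219.6), 0, 0, 0, 1.54],[1, np.float64(156.5), np.float64(225.3), 0, 0, 0, 1.57],
```

Check the early pull first, then the rest.

{"name": "play_rows", "arguments": {"deltas": [[1,7.6,1.5,0,0,0,0.04],[1,20.8,4.9,0,0,0,0.11],[1,37.3,10.7,0,0,0,0.2],[1,54.9,18.7,0,0,0,0.3]]}}

```text
clock: 3.95
eef_pos: [542.4, -85.3, 211.1]
ee_rot: [0.002, 0.151, 0.988, 0.002]
contact_force: [6.2, 10.3, 4.2]
finger_gap: 9.2
finger_force: 78.6
```

{"name": "play_rows", "arguments": {"deltas": [[1,20.8,4.9,0,0,0,0.11],[1,37.3,10.7,0,0,0,0.2],[1,54.9,18.7,0,0,0,0.3],[1,71.7,28.5,0,0,0,0.4],[1,87.3,39.9,0,0,0,0.5],[1,101.8,52.8,0,0,0,0.6],[1,114.9,67.1,0,0,0,0.7],[1,126.6,82.7,0,0,0,0.8],[1,136.6,99.3,0,0,0,0.9],[1,144.9,116.8,0,0,0,1.0],[1,151.4,135.1,0,0,0,1.1],[1,156.0,153.9,0,0,0,1.2],[1,158.2,167.4,0,0,0,1.27],[1,158.2,167.4,0,0,0,1.27],[0.4,158.2,167.4,0,0,0,1.27],[0.3,158.2,167.4,0,0,0,1.27],[0.2,158.2,167.4,0,0,0,1.27],[0.2,158.2,167.4,-50,0,0,1.27],[0.2,158.2,167.4,-110,0,0,1.27]]}}

```text
clock: 6.32
eef_pos: [438.4, 119.8, 320.4]
ee_rot: [-0.001, 0.708, 0.707, -0.001]
contact_force: [0.8, 0.4, 1.6]
finger_gap: 68.6
finger_force: 0.0
```

Run:
```python
from h import *
from plant import bot
import pickle
d={n:bot.snapshot(n) for n in("top","wrist")};s=bot.sense();print(s["clock"],s["eef_pos"],rot(s).apply([0,1,0]),s["contact_force"],s["joint_pos"])
pickle.dump(d,open("w2.pkl","wb"));cv2.imwrite("pics/w2.png",np.hstack([cv2.resize(d["top"]["img"][100:300,225:445],None,fx=2.1,fy=2.1),d["wrist"]["img"][:,:330]])[:,:800])
print(go(s,[430,-265,300],np.radians(70.2)))
```

```text
6.425 [441.84240707 120.20582238 326.52193961] [ 0.99994938 -0.00102003  0.01000971] [-0.78623083  0.08270422 -0.5160672 ] [ 9.00424645e-02  6.44134035e-02 -7.64024850e-02  1.41993281e+00
 -4.26128533e-05  1.66185430e+00]
(array([-385.2,  -11.7,   26.1]), array([ 0.009,  0.005, -1.226]))
```

View pics/w2.png

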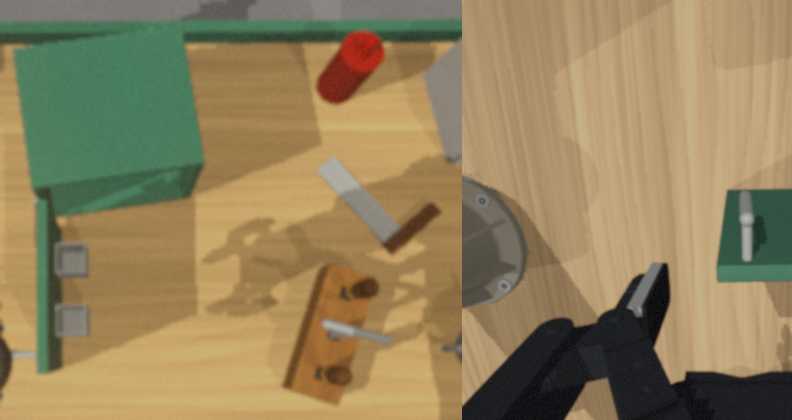

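{"name": "play_rows", "arguments": {"deltas": [[0.2,-60,0,0,0,0,-0.1],[0.2,-419,-23,31,0,0,-1.226],[0.2,-419,-23,31,0,0,-1.226],[0.2,-419,-23,31,0,0,-1.226],[0.2,-419,-23,31,0,0,-1.226],[0.2,-419,-23,31,0,0,-1.226],[0.2,-419,-23,31,0,0,-1.226],[0.2,-419,-23,31,0,0,-1.226],[0.2,-419,-23,31,0,0,-1.226],[0.2,-419,-23,31,0,0,-1.226],[0.2,-419,-23,31,0,0,-1.226]]}}

```text
clock: 7.8
eef_pos: [416.4, -297.7, 289.5]
ee_rot: [0.0, 0.172, 0.985, 0.0]
contact_force: [-0.3, 1.1, -0.9]
finger_gap: 68.4
finger_force: 0.0
```

Run:
```python
from h import *
from plant import bot
import pickle
d={n:bot.snapshot(n) for n in("wrist",)};s=bot.sense();print(s["clock"],s["eef_pos"],rot(s).as_matrix().round(3).tolist(),s["contact_force"],s["joint_pos"])
pickle.dump(d,open("w3.pkl","wb"));cv2.imwrite("pics/w3.png",d["wrist"]["img"])
print(pix(d["wrist"],[[416.2,-298.9,187],[527.9,-339,187]]))
```

```text
7.85 [ 416.4367023  -297.72619288  289.5667465 ] [[-0.941, 0.338, 0.0], [0.338, 0.941, 0.0], [-0.0, 0.0, -1.0]] [-0.12482046 -0.11176342 -0.25837834] [-7.77698453e-01  1.81392341e-01 -3.08905064e-02  1.35836750e+00
  1.78819295e-04 -4.32991665e-01]
[[278.25867089 216.48815188]
 [278.57505288 347.39695569]]
```

View pics/w3.png

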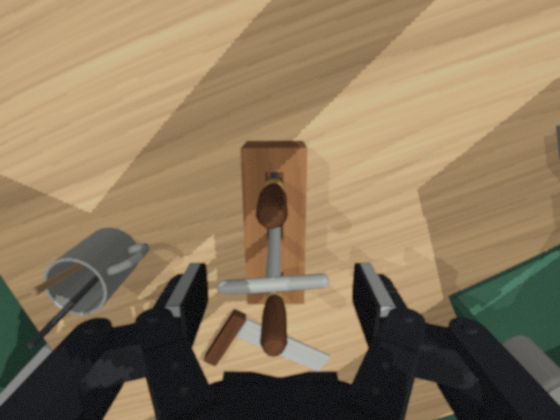

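Run:
```python
from h import *
import pickle
w=pickle.load(open("w3.pkl","rb"))["wrist"];im=w["img"];g=cv2.cvtColor(im,cv2.COLOR_BGR2HSV)
m=((g[...,2]<100)&(g[...,0]<14)&(g[...,1]>90)).astype(np.uint8);m[:,:240]=0;m[:,320:]=0;m[:165]=0;m[365:]=0
m=cv2.morphologyEx(m,cv2.MORPH_OPEN,np.ones((5,5)))
n,l,st,ce=cv2.connectedComponentsWithStats(m)
for i in range(1,n):
    if st[i,4]<150:continue
    print(st[i],ce[i])
    for v in range(st[i,1],st[i,1]+st[i,3],6):
        x=np.where(l[v]==i)[0];print(v,x.min(),x.max(),end="; ")
    c=max(cv2.findContours((l==i).astype(np.uint8),0,1)[0],key=len);print(cv2.minEnclosingCircle(c),cv2.fitEllipse(c))
```

```text
[256 190  31  34 643] [269.5785381  207.51010886]
190 260 266; 196 259 268; 202 258 285; 208 256 286; 214 257 286; 220 263 272; ((270.29998779296875, 205.6999969482422), 18.777225494384766) ((270.20404052734375, 207.36367797851562), (28.907529830932617, 31.642810821533203), 170.14817810058594)
[262 296  24  47 800] [274.70875 321.5825 ]
296 272 277; 302 270 282; 308 267 283; 314 271 284; 320 268 282; 326 264 285; 332 263 284; 338 263 285; ((273.468505859375, 319.83892822265625), 24.099184036254883) ((274.5049133300781, 324.0731506347656), (21.43184471130371, 52.83918762207031), 2.921675205230713)
```

Run:
```python
from h import *
import pickle
w=pickle.load(open("w3.pkl","rb"))["wrist"];t=pickle.load(open("w2.pkl","rb"))["top"]
M=np.array([[-0.941,0.338],[0.338,0.941]]);P=np.array([416.44,-297.73])
f=lambda X:(X.round(1),(M.T@(X[:2]-P)).round(1))
for p,z in[((243,147),70),((305,147),70),((245,302),70),((304,302),70),((275,178),70),((271.3,211),175),((274.2,335),175),((272,216),187)]:print(p,z,*f(plane(w,p,z)))
T=lambda u,v:(225+u/2.1,100+v/2.1)
for a,b in[((340,375),(271.7,216)),((367,287),(274,346))]:
    x,e=tri((t,T(*a)),(w,b));print(*f(x),e)
# pockets rim z=121 from top
im=t["img"];
for a in[(71,260),(71,321)]:print("pocket",plane(t,T(*a),121))
for a in[(38,200),(38,373),(58,373)]:print("door",plane(t,T(*a),232))
```

```text
(243, 147) 70 [ 370.8 -322.    70. ] [ 34.8 -38.3]
(305, 147) 70 [ 392.6 -261.3   70. ] [34.7 26.2]
(245, 302) 70 [ 546.  -389.6   70. ] [-153.   -42.7]
(304, 302) 70 [ 570.4 -321.7   70. ] [-153.    29.5]
(275, 178) 70 [ 413.1 -302.    70. ] [ 1.7 -5.2]
(271.3, 211) 175 [ 414.2 -303.9  175. ] [ 0.  -6.6]
(274.2, 335) 175 [ 523.7 -341.6  175. ] [-115.7   -5.1]
(272, 216) 187 [ 414.3 -303.1  187. ] [ 0.2 -5.8]
[ 416.1 -302.7  179. ] [-1.4 -4.8] 1.851564206254599
[ 527.4 -341.3  183.8] [-119.2   -3.5] 1.8071125287536174
pocket [571.61311063  46.95808063 121.        ]
pocket [488.11098723  46.66275856 121.        ]
door [635.02997603  81.22464323 232.        ]
door [421.86326945  79.21680525 232.        ]
door [421.72343851  54.97219444 232.        ]
```

{"name": "play_rows", "arguments": {"deltas": [[0.1,0.3,-5.5,40,0,0,0],[0.1,0.3,-5.5,85,0,0,0],[0.1,0.3,-5.5,124,0,0,0],[0.1,0.3,-5.5,124,0,0,0],[0.8,0.3,-5.5,124,0,0,0],[0.9,0.3,-5.5,124,0,0,0],[0.9,0.3,-5.5,124,0,0,0],[0.9,0.3,-5.5,124,0,0,0],[0.9,0.3,-5.5,124,0,0,0],[0.9,0.3,-5.5,115,0,0,0]], "force": 60}}

```text
clock: 9.1
eef_pos: [413.9, -303.8, 174.5]
ee_rot: [-0.0, 0.172, 0.985, 0.0]
contact_force: [-0.4, 0.0, -0.1]
finger_gap: 23.4
finger_force: 58.8
```

{"name": "play_rows", "arguments": {"deltas": [[0.9,0,0,-40,0,0,0],[0.9,0,0,-90,0,0,0],[0.9,0,0,-145,0,0,0],[0.9,-6.4,325,-145.5,0,0,-1.916],[0.9,-6.4,325,-145.5,0,0,-1.916],[0.9,-6.4,325,-145.5,0,0,-1.916],[0.9,-6.4,325,-145.5,0,0,-1.916],[0.9,-6.4,325,-145.5,0,0,-1.916],[0.9,-6.4,325,-145.5,0,0,-1.916],[0.9,-6.4,325,-145.5,0,0,-1.916],[0.9,-6.4,325,-145.5,0,0,-1.916],[0.9,-6.4,325,-145.5,0,0,-1.916],[0.9,-6.4,325,-145.5,0,0,-1.916],[0.9,-6.4,325,-145.5,0,0,-1.916],[0.9,-6.4,325,-145.5,0,0,-1.916],[0.9,-6.4,325,-145.5,0,0,-1.916]]}}

```text
clock: 11.1
eef_pos: [530.2, -0.4, 319.9]
ee_rot: [0.0, -0.707, 0.708, 0.0]
contact_force: [-1.5, -0.6, -0.5]
finger_gap: 23.5
finger_force: 59.4
```

Run:
```python
from h import *
from plant import bot
import pickle
d={n:bot.snapshot(n) for n in("wrist","top")};s=bot.sense();print(s["clock"],s["eef_pos"],rot(s).as_matrix().round(3).tolist(),s["contact_force"],s["joint_pos"],s["finger_gap"])
pickle.dump((d,s),open("w4.pkl","wb"));cv2.imwrite("pics/w4.png",d["wrist"]["img"])
print(pix(d["wrist"],[[570.5,48,121],[485.5,48,121]]))
```

```text
11.2 [ 5.30256233e+02 -4.16520394e-01  3.19871777e+02] [[-0.001, -1.0, 0.0], [-1.0, 0.001, 0.0], [-0.0, -0.0, -1.0]] [-0.0999148   0.86767531 -0.95647021] [-1.52273739e-01  2.15606478e-01  8.51976197e-02  1.44038086e+00
  7.36868002e-05 -1.72194361e+00] 23.21228765775271
[[241.34422071 228.24030578]
 [321.72815809 228.11594148]]
```

View pics/w4.png

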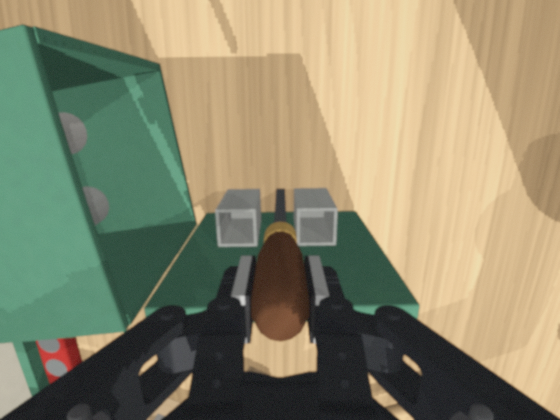

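Run:
```python
from h import *
import pickle
d,s=pickle.load(open("w4.pkl","rb"));w=d["wrist"];im=w["img"];g=cv2.cvtColor(im,cv2.COLOR_BGR2HSV)
v=g[...,2].astype(int)
print("rowprof a");print([(r,int(v[r,228:250].mean())) for r in range(186,252,2)])
print("rowprof b");print([(r,int(v[r,305:326].mean())) for r in range(186,252,2)])
print("col a",[(c,int(v[214:238,c].mean())) for c in range(212,266,2)])
print("col b",[(c,int(v[214:238,c].mean())) for c in range(290,342,2)])
```

```text
rowprof a
[(186, 189), (188, 172), (190, 128), (192, 121), (194, 119), (196, 117), (198, 116), (200, 115), (202, 114), (204, 113), (206, 112), (208, 121), (210, 148), (212, 149), (214, 147), (216, 145), (218, 128), (220, 113), (222, 112), (224, 113), (226, 115), (228, 116), (230, 117), (232, 118), (234, 119), (236, 119), (238, 120), (240, 120), (242, 126), (244, 159), (246, 134), (248, 87), (250, 83)]
rowprof b
[(186, 191), (188, 150), (190, 122), (192, 121), (194, 121), (196, 121), (198, 121), (200, 121), (202, 120), (204, 120), (206, 121), (208, 152), (210, 164), (212, 152), (214, 149), (216, 143), (218, 119), (220, 114), (222, 114), (224, 114), (226, 113), (228, 115), (230, 115), (232, 117), (234, 118), (236, 119), (238, 120), (240, 120), (242, 142), (244, 157), (246, 102), (248, 82), (250, 82)]
col a [(212, 80), (214, 84), (216, 124), (218, 148), (220, 118), (222, 106), (224, 109), (226, 114), (228, 114), (230, 116), (232, 123), (234, 124), (236, 123), (238, 123), (240, 123), (242, 122), (244, 121), (246, 121), (248, 121), (250, 122), (252, 133), (254, 162), (256, 140), (258, 109), (260, 93), (262, 82), (264, 84)]
col b [(290, 101), (292, 105), (294, 113), (296, 136), (298, 163), (300, 138), (302, 124), (304, 122), (306, 122), (308, 123), (310, 122), (312, 121), (314, 121), (316, 120), (318, 120), (320, 121), (322, 120), (324, 116), (326, 112), (328, 111), (330, 109), (332, 117), (334, 157), (336, 143), (338, 89), (340, 81)]
```

Run:
```python
from h import *
import pickle
d,s=pickle.load(open("w4.pkl","rb"));w=d["wrist"]
for p in[(236.3,208),(236.3,247),(215.5,227.5),(257,227.5),(236.3,227.5),(316.2,226.5),(295,226),(337,226)]:print(p,plane(w,p,121))
t=d["top"];T=lambda u,v:(225+u/2.1,100+v/2.1)
print(tri((t,T(71,260)),(w,(236.3,227.5))),tri((t,T(71,321)),(w,(316.2,226.5))))
```

```text
(236.3, 208) [574.86497498  25.46866846 121.        ]
(236.3, 247) [576.80980757  69.7524358  121.        ]
(215.5, 227.5) [597.87728277  47.14776229 121.        ]
(257, 227.5) [553.91176719  47.17455617 121.        ]
(236.3, 227.5) [575.80783577  47.15588437 121.        ]
(316.2, 226.5) [491.41623641  46.1525181  121.        ]
(295, 226) [513.80709628  45.53813487 121.        ]
(337, 226) [469.43009869  45.64453803 121.        ]
(array([573.50942403,  46.66393318, 122.55555679]), np.float64(2.06585910436991)) (array([489.54788097,  47.59626204, 115.74044529]), np.float64(1.3872388656916146))
```

{"name": "play_rows", "arguments": {"deltas": [[0.9,-24,-21,0,0,0,0],[0.9,-47.4,-42.3,0,0,0,0],[0.9,-47.4,-42.3,0,0,0,0],[0.9,-47.4,-42.3,20,0,0,0],[0.9,-47.4,-42.3,40,0,0,0],[0.9,-47.4,-42.3,60,0,0,0],[0.9,-47.4,-42.3,80,0,0,0],[0.9,-47.4,-42.3,100,0,0,0],[0.9,-47.4,-42.3,115,0,0,0],[0.9,-47.4,-42.3,124,0,0,0],[0.9,-47.4,-42.3,124,0,0,0]]}}

```text
clock: 12.58
eef_pos: [572.7, 46.8, 196.0]
ee_rot: [0.0, -0.707, 0.707, -0.0]
contact_force: [-0.1, 0.8, -0.7]
finger_gap: 23.5
finger_force: 59.5
```

{"name": "play_rows", "arguments": {"deltas": [[0.9,0,0,2,0,0,0],[0.45,0,0,2,0,0,0],[0.45,0,0,2,0,0,0],[0.45,0,0,2,0,0,0],[0.45,0,0,-30,0,0,0],[0.45,0,0,-70,0,0,0],[0.45,40,0,-120,0,0,0],[0.45,48,40,-126,0,0,0],[0.45,48,40,-126,0,0,0]]}}

```text
clock: 13.7
eef_pos: [531.2, -1.6, 323.4]
ee_rot: [0.0, -0.706, 0.708, -0.001]
contact_force: [0.4, 0.2, 0.2]
finger_gap: 46.9
finger_force: 0.0
```

Run:
```python
from h import *
from plant import bot
import pickle
d={n:bot.snapshot(n) for n in("wrist","top")};s=bot.sense();print(s["clock"],s["eef_pos"],s["contact_force"],s["finger_gap"])
pickle.dump((d,s),open("w5.pkl","wb"));cv2.imwrite("pics/w5.png",np.hstack([d["wrist"]["img"][150:350,150:390],cv2.resize(d["top"]["img"][180:290,225:330],(190,200))]))
print(go(s,[526,-343,300],np.radians(70.2)))
print(pix(d["wrist"],[[572.6,46.8,215]]),pix(d["top"],[[572.6,46.8,215]]))
```

```text
13.8 [532.65860692  -1.0680535  321.89820673] [-0.34174465 -0.16862925  0.55791367] 47.07827871969619
(array([341.9,   6.4,  21.9]), array([-1.000e-03, -0.000e+00, -1.226e+00]))
[[227.65984716 270.30621044]] [[256.56190103 219.55340394]]
```

View pics/w5.png

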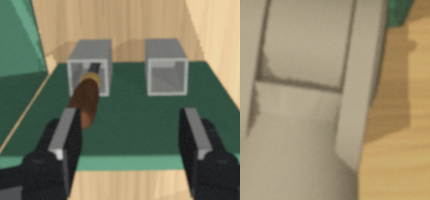

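{"name": "play_rows", "arguments": {"deltas": [[0.1,340.8,6.2,17,0,0,1.916],[0.1,340.8,6.2,17,0,0,1.916],[0.1,340.8,6.2,17,0,0,1.916],[0.1,340.8,6.2,17,0,0,1.916],[0.1,340.8,6.2,17,0,0,1.916],[0.1,340.8,6.2,17,0,0,1.916],[0.1,340.8,6.2,17,0,0,1.916],[0.1,340.8,6.2,17,0,0,1.916],[0.1,340.8,6.2,17,0,0,1.916],[0.1,340.8,6.2,17,0,0,1.916],[0.1,340.8,6.2,17,0,0,1.916],[0.1,340.8,6.2,17,0,0,1.916],[0.1,340.8,6.2,17,0,0,1.916]]}}

```text
clock: 15.42
eef_pos: [526.6, -341.6, 304.0]
ee_rot: [-0.0, 0.171, 0.985, 0.0]
contact_force: [-0.0, 0.6, -1.3]
finger_gap: 77.1
finger_force: 0.0
```

Run:
```python
from h import *
from plant import bot
import pickle
w=bot.snapshot("wrist");s=bot.sense();print(s["clock"],s["eef_pos"],rot(s).as_matrix().round(3).tolist(),s["joint_pos"])
pickle.dump((w,s),open("w6.pkl","wb"));im=w["img"];g=cv2.cvtColor(im,cv2.COLOR_BGR2HSV)
m=((g[...,2]<100)&(g[...,0]<14)&(g[...,1]>90)).astype(np.uint8);m[:,:235]=0;m[:,325:]=0;m[:165]=0;m[250:]=0
for v in range(180,240,5):
    x=np.where(m[v])[0];print(v,x.min() if len(x) else 0,x.max() if len(x) else 0,end="; ")
print(pix(w,[[526.5,-342,187],[526.5,-342,165]]))
```

```text
15.475 [ 526.49657853 -341.68587707  304.20707688] [[-0.941, 0.338, -0.0], [0.338, 0.941, 0.0], [0.001, 0.0, -1.0]] [-7.03507413e-01  4.16919317e-01  3.27044267e-01  1.48156604e+00
  9.45659422e-05 -3.58725835e-01]
180 0 0; 185 272 285; 190 265 289; 195 264 290; 200 264 291; 205 264 291; 210 264 291; 215 266 289; 220 271 284; 225 0 0; 230 0 0; 235 235 240; [[279.33909276 210.07348928]
 [279.36424195 201.73721611]]
```

{"name": "play_rows", "arguments": {"deltas": [[0.1,0,-0.8,50,0,0,0],[0.1,0,-0.8,100,0,0,0],[0.1,0,-0.8,139,0,0,0],[0.1,0,-0.8,139,0,0,0],[0.8,0,-0.8,139,0,0,0],[0.9,0,-0.8,139,0,0,0],[0.9,0,-0.8,139,0,0,0],[0.9,0,-0.8,139,0,0,0],[0.9,0,-0.8,139,0,0,0],[0.9,0,-0.8,120,0,0,0],[0.9,0,-0.8,80,0,0,0],[0.9,0,-0.8,40,0,0,0],[0.9,0,-0.8,-10,0,0,0],[0.9,0,-0.8,-16,0,0,0]], "force": 60}}

```text
clock: 17.23
eef_pos: [527.0, -343.4, 325.5]
ee_rot: [0.003, 0.172, 0.985, -0.002]
contact_force: [0.5, -0.2, -1.5]
finger_gap: 23.4
finger_force: 59.0
```

{"name": "play_rows", "arguments": {"deltas": [[0.9,0,20,-25,0,0,-0.1],[0.9,152.2,309.4,-25,0,0,-1.916],[0.9,152.2,309.4,-25,0,0,-1.916],[0.9,152.2,309.4,-25,0,0,-1.916],[0.9,152.2,309.4,-25,0,0,-1.916],[0.9,152.2,309.4,-25,0,0,-1.916],[0.9,152.2,309.4,-25,0,0,-1.916],[0.9,152.2,309.4,-25,0,0,-1.916],[0.9,152.2,309.4,-25,0,0,-1.916],[0.9,152.2,309.4,-25,0,0,-1.916],[0.9,152.2,309.4,-25,0,0,-1.916],[0.9,152.2,309.4,-25,0,0,-1.916],[0.9,152.2,309.4,-25,0,0,-1.916],[0.9,152.2,309.4,-25,0,0,-1.916]]}}

```text
clock: 18.98
eef_pos: [487.5, 0.1, 345.6]
ee_rot: [-0.0, -0.706, 0.708, 0.0]
contact_force: [-0.8, 0.4, -1.5]
finger_gap: 23.1
finger_force: 59.2
```

Run:
```python
from h import *
from plant import bot
import pickle
d={n:bot.snapshot(n) for n in("wrist","top")};s=bot.sense();print(s["clock"],s["eef_pos"],rot(s).as_matrix().round(3).tolist(),s["finger_gap"])
pickle.dump((d,s),open("w7.pkl","wb"));w=d["wrist"]
v=cv2.cvtColor(w["img"],cv2.COLOR_BGR2HSV)[...,2].astype(int)
print(go(s,[488,46.8,195.5],np.pi),pix(w,[[488,46.8,121]]))
p=pix(w,[[488,46.8,121]])[0].astype(int);print([(c,int(v[p[1]-6:p[1]+8,c].mean())) for c in range(p[0]-30,p[0]+32,2)])
```

```text
19.075 [4.87543955e+02 1.18613546e-01 3.45702782e+02] [[-0.001, -1.0, -0.0], [-1.0, 0.001, 0.0], [-0.0, 0.0, -1.0]] 23.414811293822815
(array([-46.7,  -0.4, 150.2]), array([ 0.   ,  0.   , -0.001])) [[278.98431758 218.3327227 ]]
[(248, 72), (250, 71), (252, 72), (254, 72), (256, 81), (258, 140), (260, 142), (262, 110), (264, 111), (266, 112), (268, 110), (270, 108), (272, 90), (274, 64), (276, 63), (278, 64), (280, 67), (282, 66), (284, 64), (286, 69), (288, 99), (290, 108), (292, 137), (294, 149), (296, 94), (298, 76), (300, 77), (302, 76), (304, 76), (306, 77), (308, 76)]
```

{"name": "play_rows", "arguments": {"deltas": [[0.9,-25,-1,0,0,0,0],[0.9,-46.7,-1,0,0,0,0],[0.9,-46.7,-1,20,0,0,0],[0.9,-46.7,-1,50,0,0,0],[0.9,-46.7,-1,70,0,0,0],[0.9,-46.7,-1,90,0,0,0],[0.9,-46.7,-1,110,0,0,0],[0.9,-46.7,-1,130,0,0,0],[0.9,-46.7,-1,143,0,0,0],[0.9,-46.7,-1,151,0,0,0],[0.9,-46.7,-1,152,0,0,0],[0.45,-46.7,-1,152,0,0,0],[0.45,-46.7,-1,152,0,0,0],[0.45,-46.7,-1,152,0,0,0]]}}

```text
clock: 20.82
eef_pos: [488.7, 46.8, 193.8]
ee_rot: [0.0, -0.707, 0.707, -0.0]
contact_force: [0.3, 0.7, -0.3]
finger_gap: 47.0
finger_force: 0.0
```

{"name": "play_rows", "arguments": {"deltas": [[0.45,0,0,-30,0,0,0],[0.45,0,0,-70,0,0,0],[0.45,0,0,-120,0,0,0],[0.45,50,0,-130,0,0,0],[0.45,100,0,-130,0,0,0],[0.45,100,0,-130,0,0,0]]}}

```text
clock: 21.58
eef_pos: [488.8, -55.9, 323.7]
ee_rot: [-0.0, -0.705, 0.709, -0.0]
contact_force: [0.4, 0.2, -0.9]
finger_gap: 47.2
finger_force: 0.0
```

Run:
```python
from h import *
from plant import bot
import pickle
d={n:bot.snapshot(n) for n in("wrist","scene")};s=bot.sense();print(s["clock"],s["eef_pos"],s["contact_force"],s["joint_pos"])
pickle.dump((d,s),open("w8.pkl","wb"))
cv2.imwrite("pics/w8.png",np.hstack([d["wrist"]["img"][100:400,130:430],cv2.resize(d["scene"]["img"][80:230,180:330],(300,300))]))
print(pix(d["wrist"],[[572.6,46.8,215],[488.5,46.8,215]]))
```

```text
21.675 [488.41058553 -53.35485155 323.52620892] [ 0.52321229 -0.02218762  0.08007915] [-2.72708177e-01  1.38880633e-01  3.45319828e-04  1.43297498e+00
  5.89034913e-04 -1.84142004e+00]
[[182.17440596 326.34834397]
 [280.25984783 326.5614226 ]]
```

View pics/w8.png

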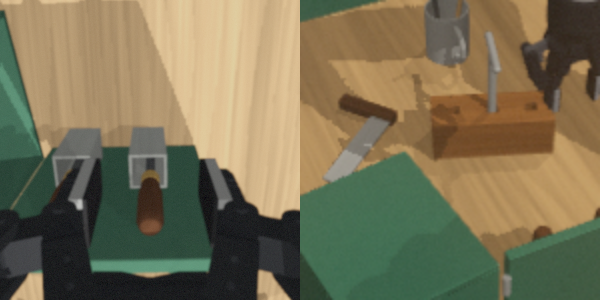

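{"name": "play_rows", "arguments": {"deltas": [[0.3,-173,48.7,0,0,0,1.6],[0.3,-173,48.7,0,0,0,1.6],[0.3,-173,48.7,0,0,0,1.6],[0.3,-173,48.7,0,0,0,1.6],[0.3,-173,48.7,0,0,0,1.6],[0.3,-173,48.7,0,0,0,1.6],[0.3,-173,48.7,0,0,0,1.6],[0.3,-173,48.7,0,0,0,1.6],[0.3,-173,48.7,0,0,0,1.6],[0.3,-173,48.7,0,0,0,1.6]]}}

```text
clock: 22.92
eef_pos: [439.4, 121.0, 323.7]
ee_rot: [-0.0, 0.013, 1.0, 0.0]
contact_force: [0.5, -0.1, -0.5]
finger_gap: 59.6
finger_force: 0.0
```

{"name": "play_rows", "arguments": {"deltas": [[0.3,0,0,0,0,0,1.54],[0.3,0,0,0,0,0,1.54],[0.3,0,0,0,0,0,1.54],[0.3,0,0,0,0,0,1.54],[0.3,0,0,0,0,0,1.54],[0.3,0,0,0,0,0,1.54],[0.3,0,0,0,0,0,1.54],[0.3,0,0,0,0,0,1.54],[0.3,0,0,0,0,0,1.54],[0.3,0,0,0,0,0,1.54],[0.3,0,0,0,0,0,1.54]]}}

```text
clock: 24.3
eef_pos: [439.8, 120.2, 323.8]
ee_rot: [-0.0, 0.706, 0.708, 0.0]
contact_force: [-0.6, 0.3, -0.5]
finger_gap: 59.7
finger_force: 0.0
```

Run:
```python
from h import *
from plant import bot
import pickle
w=bot.snapshot("wrist");s=bot.sense();print(s["clock"],s["eef_pos"],rot(s).as_matrix().round(3).tolist(),s["contact_force"],s["joint_pos"])
pickle.dump((w,s),open("w9.pkl","wb"));v=w["img"]
p=pix(w,[[439.5,120.3,230],[439.5,120.3,165],[421,86,232]]);print(p)
g=cv2.cvtColor(v,cv2.COLOR_BGR2HSV)
for r in range(int(p[1,1])-4,int(p[0,1])+40,5):
    x=np.where((g[r,230:330,1]<75)&(g[r,230:330,2]>90))[0]+230;print(r,x.min() if len(x) else 0,x.max() if len(x) else 0,len(x))
print(go(s,[439.5,120.3,211],0))
```

```text
24.35 [439.83842433 120.13968015 323.76741452] [[-0.003, 1.0, -0.0], [1.0, 0.003, 0.0], [0.0, -0.0, -1.0]] [-0.43570415 -1.2235969   0.51641591] [ 9.01879437e-02  6.88527154e-02 -7.82064848e-02  1.42380269e+00
  1.31729121e-04  1.65783899e+00]
[[280.12582139 219.72709214]
 [280.0437914  194.58018392]
 [254.72834966 264.47368561]]
190 0 0 0
195 268 291 12
200 267 292 14
205 266 293 16
210 266 293 15
215 265 294 16
220 264 295 17
225 263 294 17
230 263 292 13
235 262 293 14
240 261 293 14
245 261 293 13
250 260 293 14
255 259 293 14
(array([ 1.000e-01, -3.000e-01,  1.128e+02]), array([-0.   , -0.   ,  0.003]))
```

{"name": "play_rows", "arguments": {"deltas": [[0.3,0,1.5,40,0,0,0],[0.3,0,1.5,80,0,0,0],[0.3,0,1.5,113,0,0,0],[0.3,0,1.5,113,0,0,0],[1,0,1.5,113,0,0,0],[1,0,1.5,113,0,0,0],[1,0,1.5,113,0,0,0],[1,0,1.5,113,0,0,0],[1,0,1.5,113,0,0,0]], "force": 80}}

```text
clock: 25.48
eef_pos: [445.4, 119.7, 212.9]
ee_rot: [0.003, 0.707, 0.707, 0.003]
contact_force: [8.7, -1.3, -1.0]
finger_gap: 8.9
finger_force: 77.9
```

Run:
```python
import numpy as np
for f in [.03,.09,.17,.26,.35,.44,.53,.62,.71,.80,.89,.98,1.07,1.16,1.25,1.34,1.40]:
    c,s=np.cos(f),np.sin(f)
    # tool frame: x=outward normal, y=toward hinge; handle rel. hinge in tool frame = (34.5,-191); ccw from above = -f about tool z
    x=34.5*c-191*s;y=-34.5*s-191*c   # rotate by -f: x'=xc+ys ; y'=-xs+yc
    print([1,float(round(x-34.5,1)),float(round(y+191,1)),0,0,0,-f],end=",")
```

```text
[1, -5.7, -0.9, 0, 0, 0, -0.03],[1, -17.3, -2.3, 0, 0, 0, -0.09],[1, -32.8, -3.1, 0, 0, 0, -0.17],[1, -50.3, -2.4, 0, 0, 0, -0.26],[1, -67.6, -0.3, 0, 0, 0, -0.35],[1, -84.6, 3.5, 0, 0, 0, -0.44],[1, -101.3, 8.8, 0, 0, 0, -0.53],[1, -117.4, 15.5, 0, 0, 0, -0.62],[1, -132.8, 23.7, 0, 0, 0, -0.71],[1, -147.5, 33.2, 0, 0, 0, -0.8],[1, -161.2, 44.0, 0, 0, 0, -0.89],[1, -173.9, 56.0, 0, 0, 0, -0.98],[1, -185.5, 69.0, 0, 0, 0, -1.07],[1, -195.8, 83.1, 0, 0, 0, -1.16],[1, -204.9, 98.0, 0, 0, 0, -1.25],[1, -212.5, 113.7, 0, 0, 0, -1.34],[1, -216.9, 124.5, 0, 0, 0, -1.4],
```

{"name": "play_rows", "arguments": {"deltas": [[1,0,4,0,0,0,0],[1,-5.7,3.1,0,0,0,-0.03],[1,-17.3,1.7,0,0,0,-0.09],[1,-32.8,0.9,0,0,0,-0.17],[1,-50.3,1.6,0,0,0,-0.26],[1,-67.6,3.7,0,0,0,-0.35],[1,-84.6,7.5,0,0,0,-0.44],[1,-101.3,12.8,0,0,0,-0.53],[1,-117.4,19.5,0,0,0,-0.62],[1,-132.8,27.7,0,0,0,-0.71],[1,-147.5,37.2,0,0,0,-0.8],[1,-161.2,48,0,0,0,-0.89],[1,-173.9,60,0,0,0,-0.98],[1,-185.5,73,0,0,0,-1.07],[1,-195.8,87.1,0,0,0,-1.16],[1,-204.9,102,0,0,0,-1.25],[1,-212.5,117.7,0,0,0,-1.34],[1,-216.9,128.5,0,0,0,-1.4],[1,-216.9,128.5,0,0,0,-1.4]]}}

```text
clock: 27.85
eef_pos: [572.0, -98.4, 212.8]
ee_rot: [0.002, 0.085, 0.996, -0.001]
contact_force: [0.5, -3.4, 6.9]
finger_gap: 8.8
finger_force: 78.7
```

Run:
```python
from h import *
from plant import bot
s=bot.sense();print(s["clock"],s["eef_pos"],rot(s).as_matrix().round(3).tolist(),s["contact_force"])
H=np.array([635,85]);v=s["eef_pos"][:2]-H;a=np.arctan2(v[1],v[0]);a0=np.arctan2(-190,-35);print("r",np.linalg.norm(v),"door dir rot from -y:",a-a0 if abs(a-a0)<3 else a-a0+6.283)
for f in (.05,.1,.15,.19,.22,.25,.28,.30,.32):
    c,q=np.cos(f),np.sin(f);print([1,float(round(34.7*c-190*q-34.7,1)),float(round(-34.7*q-190*c+190,1)),0,0,0,-f],end=",")
```

```text
27.85 [571.9754691  -98.41125921 212.83293621] [[-0.986, 0.169, 0.004], [0.169, 0.986, -0.003], [-0.004, -0.002, -1.0]] [ 0.52463488 -3.40019923  6.94998763]
r 193.93757114444767 door dir rot from -y: -0.1488151764390202
[1, -9.5, -1.5, 0, 0, 0, -0.05],[1, -19.1, -2.5, 0, 0, 0, -0.1],[1, -28.8, -3.1, 0, 0, 0, -0.15],[1, -36.5, -3.1, 0, 0, 0, -0.19],[1, -42.3, -3.0, 0, 0, 0, -0.22],[1, -48.1, -2.7, 0, 0, 0, -0.25],[1, -53.9, -2.2, 0, 0, 0, -0.28],[1, -57.7, -1.8, 0, 0, 0, -0.3],[1, -61.5, -1.3, 0, 0, 0, -0.32],
```

{"name": "play_rows", "arguments": {"deltas": [[1,-5.7,-0.9,0,0,0,-0.03],[1,-11.4,-1.7,0,0,0,-0.06],[1,-19.1,-2.5,0,0,0,-0.1],[1,-26.8,-3.0,0,0,0,-0.14],[1,-32.7,-3.1,0,0,0,-0.17],[1,-38.5,-3.1,0,0,0,-0.2],[1,-42.3,-3.0,0,0,0,-0.22],[1,-44.2,-2.9,0,0,0,-0.23],[1,-44.2,-2.9,0,0,0,-0.23]]}}

```text
clock: 28.98
eef_pos: [614.4, -108.2, 212.9]
ee_rot: [0.002, -0.03, 1.0, -0.001]
contact_force: [-0.5, -2.5, 5.8]
finger_gap: 9.0
finger_force: 78.7
```

Creep on in 1.5 mm rows, watching the force.

{"name": "play_rows", "arguments": {"deltas": [[1,-1.9,0,0,0,0,-0.01],[1,-3.8,0.1,0,0,0,-0.02],[1,-5.2,0.2,0,0,0,-0.027],[1,-6.7,0.3,0,0,0,-0.035],[1,-7.7,0.4,0,0,0,-0.04],[1,-7.7,0.4,0,0,0,-0.04]]}}

```text
clock: 29.72
eef_pos: [621.8, -108.8, 212.9]
ee_rot: [0.001, -0.049, 0.999, -0.002]
contact_force: [-1.5, -6.4, 5.0]
finger_gap: 9.0
finger_force: 78.9
```

{"name": "play_rows", "arguments": {"deltas": [[1,-1,0.3,0,0,0,-0.005],[1,-2,0.6,0,0,0,-0.01],[1,-3,0.9,0,0,0,-0.015],[1,-4,1.2,0,0,0,-0.02],[1,-4,1.2,0,0,0,-0.02]]}}

```text
clock: 30.35
eef_pos: [625.0, -109.0, 212.9]
ee_rot: [0.001, -0.059, 0.998, -0.004]
contact_force: [-3.4, -12.9, 6.3]
finger_gap: 8.6
finger_force: 79.2
```

{"name": "play_rows", "arguments": {"deltas": [[1,-1,-2,0,0,0,-0.002],[1,-2,-4,0,0,0,-0.004],[1,-3,-4,0,0,0,-0.006],[1,-4,-4,0,0,0,-0.008],[1,-4,-4,0,0,0,-0.008]]}}

```text
clock: 30.98
eef_pos: [625.1, -109.1, 212.8]
ee_rot: [-0.003, -0.063, 0.998, -0.001]
contact_force: [-16.2, -4.2, 13.9]
finger_gap: 8.5
finger_force: 79.9
```

Run:
```python
from h import *
from plant import bot
import pickle
w=bot.snapshot("top");s=bot.sense();print(s["clock"],s["eef_pos"],rot(s).as_matrix().round(3).tolist(),s["contact_force"],s["ft_torque"])
pickle.dump(w,open("w10.pkl","wb"))
```

```text
31.025 [ 625.11110412 -109.05762442  212.83809756] [[-0.992, -0.127, -0.007], [-0.127, 0.992, -0.002], [0.007, -0.001, -1.0]] [-16.21262461  -2.07694831  13.58785666] [-0.56055475  2.83312972  0.03333521]
```

{"name": "play_rows", "arguments": {"deltas": [[1,1.5,0.5,0,0,0,0],[0.4,1.5,0.5,0,0,0,0],[0.3,1.5,0.5,0,0,0,0],[0.3,1.5,0.5,0,0,0,0],[0.3,1.5,0.5,-40,0,0,0],[0.3,1.5,0.5,-90,0,0,0],[0.3,60,0.5,-110,0,0,0],[0.3,110,0.5,-110,0,0,0],[0.3,110,0.5,-110,0,0,0]]}}

```text
clock: 32.15
eef_pos: [517.1, -121.4, 321.2]
ee_rot: [-0.001, -0.063, 0.998, 0.0]
contact_force: [0.4, -0.4, 0.5]
finger_gap: 59.9
finger_force: 0.0
```

Run:
```python
from h import *
from plant import bot
d={n:bot.snapshot(n) for n in("wrist","scene")};s=bot.sense();print(s["clock"],s["eef_pos"],s["contact_force"],s["joint_pos"])
w=d["wrist"];cv2.imwrite("pics/w11.png",np.hstack([w["img"][:,150:],cv2.resize(d["scene"]["img"][80:290,150:340],(380,420))]))
a=0.127;H=np.array([635,85]);f=np.array([np.sin(a),-np.cos(a)]);n=np.array([np.cos(a),np.sin(a)])
print(pix(w,[[*(H),232],[*(H+214*f),232],[*(H+190*f-35*n),228]]))
```

```text
32.25 [ 520.3379063  -121.92428149  321.16931306] [-0.31114571 -0.35322964 -0.11798075] [-3.80613599e-01  2.22809619e-01  9.75049223e-02  1.44410834e+00
  3.60773563e-04 -5.08454758e-01]
[[498.36457267 376.38274647]
 [250.90537118 381.49386501]
 [279.35484671 345.03782621]]
```

View pics/w11.png

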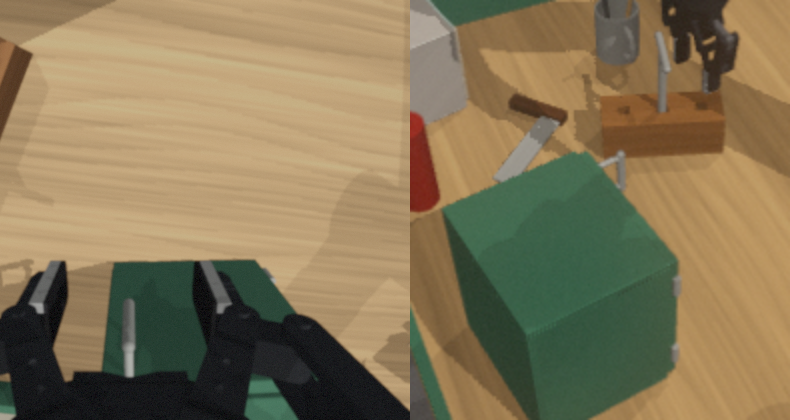

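```bash
python3 -c "
from plant import bot
print(bot.finish_job())"
```

```text
the job is handed in; nothing more can be done
None
```

Both files stand in the door pockets, one in each, and the door is shut against its stop. The T-handled key is still in the block, and I handed the job in at about 32 s.

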